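# Put the pickling crocks back together

## Robot

A 7-joint arm with a two-finger parallel gripper is mounted at the origin on a cart in front of the work surface, level with it; the furniture and walls round the work are solid. World frame = base frame: x ahead of the robot, y to its left, z up, the work surface at z = 0. Lengths are in m, angles in rad, forces in N, time in s.
With the tool pointing down it reaches from about 0.4 to 0.85 m from the base axis. Payload 10.4 kg.
Tool frame: the origin (TCP) lies midway between the tips of the shut fingers; the grasp point (between the pads) lies 19 mm behind it; z points along the fingers, x is the direction in which the jaws open and shut, and the axes are right-handed (so a half turn about z gives the same grasp; the last joint's range is limited). The gripper opens to 87 mm and grips with 3 to 60 N. Pads are 19 mm wide; open, the fingers measure 117 mm over their backs; the gripper's body (75 mm by 190 mm) begins 51 mm behind the grasp point.
Start: joints at [-1.28, 0.332, -0.065, 1.46, 0.022, 1.35, -0.088], TCP at [0.193, 0.595, 0.192] pointing down, gripper open.
Joint ranges: [-2.6, 2.6], [-0.5, 2.12], [-1.47, 1.34], [0.16, 2.42], [-1.27, 4.41], [0.06, 2.06], [-2.6, 2.6]. Speed limits (rad/s): [2.22, 2.22, 2.79, 2.79, 3.14, 3.14, 3.14].

## Interface

Orientations are given as a unit quaternion [x, y, z, w].
In Python, from bench import r gives the robot as it stands. The module is installed in compiled form; this text tells all that it offers.
- The arm moves only by the tool play_rows, never from a script. Its argument "commands" is a list of rows, each a list of 7 numbers: the shift along the world's x, y, z in cm, then the turn, a rotation vector about the world's x, y, z in rad, then the finger opening in cm, from 0 to 8.7. A call has 1 to 20 rows; each row shifts and turns the commanded pose from where the row before left it; what a row does not reach is not made up. A row lasts 1/8 s, in which the tool goes at most 62.5 mm and 10.7 degrees, less where a joint would pass 70% of its speed; a pose out of reach is approached as far as the arm can. A call is refused whole if a number of a shift passes 6.25 or a number of a turn 0.188, either way. A call with a gripper value outside its range is refused whole. The fingers move at their own pace and stop on an object; "grip_force" is the grip in N (left out, the last holds). Time passes only in rows, so rows that do not move let the fingers close. It gives the time, the measured TCP pose, the force and the opening at its end, in the units of the state.
- r.read_state(): the state, without advancing time (a new reading comes with each control period).
- r.camera(name): name is "scene" or "top"; returns a dict with "img" (400x640x3 uint8, red, green, blue), "K" (3x3 intrinsics, pixels), "k1" (the pictures are not rectified: a ray, as slopes to the right and down, at radius r is drawn at 1 + k1 r^2 times it, then the intrinsics apply), "camera_from_world" (4x4, takes a point from world to camera coordinates). Camera axes: x right, y down, z forward; pixel columns grow to the right and rows downward; lengths in m; the calibration is good to about 2 mm. A picture is of the moment at which its call begins. There is no depth.
- r.close_job(): hands the job in, once; it reports no verdict.
The state is a dict: "time": time; "joint_positions": joint angles; "joint_vel": joint speeds; "joint_torque": joint torques, N m; "ee_pos": TCP position; "eef_rot": TCP orientation; "ft_force": force on the tool from outside, world axes, zero at the start; "torque": the same for the moment, N m; "width": finger opening in m.
Only numpy, scipy, OpenCV 4.12 (cv2) and the standard library are available. Lean on these libraries where they do the work, as an engineer would, in place of code of your own. Each camera call takes 0.05 s, during which the arm holds its last target. There are 200 camera calls.

## Task

The two pickling crocks have been washed and their parts lie about the worktop: put them back together. Lay in each crock the cream pressing weight that fits it, flat on the bottom with the knob up, then close each crock with its own lid of the same colour, seated all round on the rim. Leave the crocks standing where they are, do not move the jug, the jar or the salt shaker behind them, and let go of everything.

Things in the scene. Friction and masses are not known exactly. Their poses are not given: they have to be found in the camera images.
- crock_large: Large pickling crock: open round dark-blue stoneware pot with a tan foot, loose, 1.2 kg, upright. Outside diameter 126 mm, height 72 mm, wall 8 mm, so the straight-sided mouth is 110 mm across; the inner floor lies 8 mm above the underside. Origin: centre of its underside, z up.
- crock_small: Small pickling crock: the same pot in sage green, loose, 0.9 kg. Outside diameter 104 mm, height 72 mm, wall 8 mm, mouth 88 mm across; inner floor 8 mm above the underside. Origin: centre of its underside, z up.
- weight_large: Large pressing weight: loose cream disc 100 mm across, 16 mm thick, about 0.3 kg, on a thin neck a round knob 22 mm across, 40 to 60 mm above the underside. It goes into the large crock with 5 mm to spare all round, too wide for the small one; on the crock's floor its knob ends 4 mm below the rim. Origin: centre of its underside, z up through the knob; round, yaw is free.
- weight_small: Small pressing weight: loose cream disc 78 mm across, 16 mm thick, about 0.2 kg, on a thin neck a round knob 22 mm across, 40 to 60 mm above the underside. It goes into the small crock with 5 mm to spare all round; on its floor the knob ends 4 mm below the rim. Origin: centre of its underside, z up through the knob; round, yaw is free.
- lid_large: Large lid: dark blue, 0.3 kg, right way up. Plate 124 mm across; the ring under it, 102 mm across and 10 mm deep, enters the large crock's mouth with 4 mm to spare all round. Knob 25 mm across, 27 to 47 mm above the ring's lower edge. Seated, that edge is 62 mm above the crock's underside. Origin: centre of the ring's lower edge (on the worktop at the start), z up; round, yaw is free.
- lid_small: Small lid: sage green, 0.22 kg, right way up. Plate 102 mm across; the ring under it, 80 mm across and 10 mm deep, enters the small crock's mouth with 4 mm to spare all round. Knob 25 mm across, 27 to 47 mm above the ring's lower edge. Seated, that edge is 62 mm above the crock's underside. Origin: centre of the ring's lower edge (on the worktop at the start), z up; round, yaw is free.
- jug: Bystander: clear plastic measuring jug with a handle, 141 x 155 mm, 129 mm high, standing loose behind the work, below the wall cabinet (whose underside is 0.52 m above the worktop and whose doors begin at about x = 0.62 m, with bar handles 40 mm in front of them from 0.57 m up: keep arm and wrist clear). Origin: centre of its underside.
- mustard_jar: Bystander: small glass food jar with a white lid, 60 mm wide, 99 mm high, standing loose behind the work. Origin: centre of its underside.
- salt_shaker: Bystander: small glass salt shaker with a grey domed top, 44 mm in diameter, 90 mm high, standing loose behind the work. Origin: centre of its underside.

How it is judged:
At the end, for the whole second after the job is handed in: Each crock holds its own weight, level, on its floor (within 4 mm), within 10 mm of the axis, and wears its own lid, level, ring in the mouth, plate on the rim (within 4 mm), within 8 mm of the axis. Crocks upright, within 30 mm of where they stood. All released and at rest (horizontal distance between weight_large and crock_large below 0.01 m and z of weight_large in the frame of crock_large between 0.004 and 0.012 m and angle between each of weight_large, weight_small's own z axis and vertical below 0.08 rad and horizontal distance between lid_large and crock_large below 0.008 m and z of lid_large in the frame of crock_large between 0.058 and 0.065 m and angle between each of lid_large, crock_large, lid_small, crock_small's own z axis and vertical below 0.05 rad and distance of each of crock_large, crock_small from where it was at the start of the episode below 0.03 m and linear speed of each of weight_large, lid_large, crock_large, weight_small, lid_small, crock_small below 0.02 m/s and horizontal distance between weight_small and crock_small below 0.01 m and z of weight_small in the frame of crock_small between 0.004 and 0.012 m and horizontal distance between lid_small and crock_small below 0.008 m and z of lid_small in the frame of crock_small between 0.058 and 0.065 m); the robot touches nothing.
It fails at once if a bystander (jug, jar or salt shaker) was moved by more than 25 mm (distance of any of jug, mustard_jar, salt_shaker from where it was at the start of the episode above 0.025 m).
It fails at once if a crock was pushed more than 30 mm from where it stood, or tipped (distance of any of crock_large, crock_small from where it was at the start of the episode above 0.03 m or angle between any of crock_large, crock_small's own z axis and vertical above 0.35 rad).
It also fails if it takes over 102 s, if anything falls off the work surface, if the arm or the gripper's body presses on something with over 40 N, if the wrist force passes 120 N, or if a joint passes its speed limit or range.

## Working session

There is one attempt and no reset: what is moved stays moved. The work goes in short steps, Python scripts to look and compute and a tool call to move; the robot and the scene stay as the last step left them, time stands still between calls to the robot, and variables do not carry over. Pictures are saved under pics/ and viewed, about 12 in all and at most 16, crops included, and the job is handed in when it is done.

Besides the shell and the picture viewer there is one more tool, called after ">>>" as name(argument=value, ...), one argument or row to a line, values as JSON. play_rows: Moves the arm, as the interface text tells. Its arguments: {"type":"object","properties":{"commands":{"type":"array","items":{"type":"array","items":{"type":"number"}}},"grip_force":{"type":"number"}},"required":["commands"]}

```bash
mkdir -p pics; cat > h.py <<'E'
import numpy as np, cv2
from bench import r
def cam(n,save=None):
    c=r.camera(n)
    if save: cv2.imwrite(f'pics/{save}.png',c['img'][:,:,::-1])
    return c
def ray(c,u,v):
    K=c['K'];p=np.array([[[u,v]]],float)
    d=cv2.undistortPoints(p,K,np.array([c['k1'],0,0,0,0.]))[0,0]
    T=c['camera_from_world'];R=T[:3,:3];o=-R.T@T[:3,3]
    return o,R.T@np.array([d[0],d[1],1])
def onplane(c,u,v,z):
    o,d=ray(c,u,v);return o+d*(z-o[2])/d[2]
def proj(c,P):
    T=c['camera_from_world']
    return cv2.projectPoints(np.atleast_2d(P).astype(float),cv2.Rodrigues(T[:3,:3])[0],T[:3,3],c['K'],np.array([c['k1'],0,0,0,0.]))[0][:,0]
E
python3 - <<'E'
from h import *
for n in('scene','top'):
    c=cam(n,n+'0');o,d=ray(c,320,200);print(n,o.round(3),(d/np.linalg.norm(d)).round(3),c['K'][0,0],c['k1'])
s=r.read_state();print(s['ee_pos'],s['eef_rot'],s['width'],s['time'])
E
```

```text
scene [-0.046 -0.556  0.615] [ 0.623  0.469 -0.626] 363.3341403128467 -0.0844031280200901
top [ 0.485 -0.085  0.933] [ 0.088 -0.021 -0.996] 361.730282719857 -0.04590141090647874
[0.1927781  0.5941289  0.19085331] [ 8.08879113e-01  5.87974652e-01 -4.85230458e-04  3.91899943e-04] 0.0871724155851561 0.1
```

View pics/scene0.png

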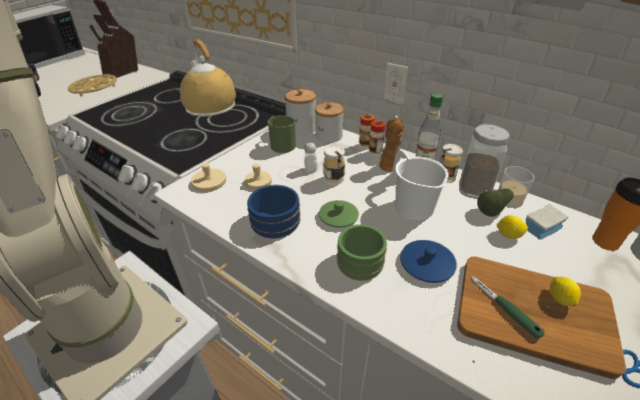

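View pics/top0.png

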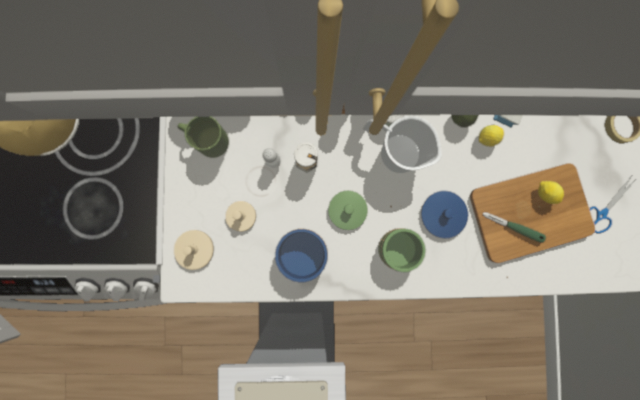

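The scene view and the top view show all six parts upright. In the top view, the large weight is at about (194,250), the small weight at (240,216), the blue crock at (302,256), the green lid at (348,211), the green crock at (402,250) and the blue lid at (445,215). Jug, jar and shaker are behind them, at rows 145–160.

```bash
cat >> h.py <<'E'
from scipy.optimize import least_squares
def mask(c,kind):
    h=cv2.cvtColor(c['img'],cv2.COLOR_RGB2HSV)
    lo,hi={'cream':((8,45,120),(28,160,255)),'blue':((100,90,30),(125,255,255)),'green':((35,60,25),(75,255,220))}[kind]
    return cv2.morphologyEx(cv2.inRange(h,lo,hi),cv2.MORPH_CLOSE,np.ones((5,5)))
def blob(c,kind,uv,win=45):
    m=mask(c,kind);w=np.zeros_like(m);u,v=map(int,uv);w[max(0,v-win):v+win,max(0,u-win):u+win]=255
    cs=cv2.findContours(m&w,cv2.RETR_EXTERNAL,cv2.CHAIN_APPROX_NONE)[0]
    return max(cs,key=cv2.contourArea)[:,0].astype(float)
def circ(c,k,z,R=None):
    "circle fit (robust) of contour cast on plane z; returns centre, radius, rms mm"
    P=np.array([onplane(c,u,v,z)[:2] for u,v in k])
    x0=[*((P.max(0)+P.min(0))/2),R or .05]
    s=least_squares(lambda q:np.hypot(*(P-q[:2]).T)-q[2],x0,loss='soft_l1',f_scale=.001)
    return s.x.round(4),(np.median(abs(s.fun))*1e3).round(2)
E
python3 - <<'E'
from h import *
c=cam('top')
for n,k,uv,z in [('wl','cream',(194,250),.016),('ws','cream',(240,216),.016),('cl','blue',(302,256),.072),('cs','green',(402,250),.072),('ll','blue',(445,215),.014),('ls','green',(348,211),.014)]:
    b=blob(c,k,uv,30);q,e=circ(c,b,z);print(n,q,e,b.min(0),b.max(0))
im=c['img'];o=[]
for u,v in [(194,250),(240,216),(348,211),(445,215),(302,256),(402,250)]:
    o.append(cv2.resize(im[v-32:v+32,u-32:u+32],(260,260),interpolation=cv2.INTER_CUBIC))
cv2.imwrite('pics/crops.png',np.vstack([np.hstack(o[:3]),np.hstack(o[3:])])[:,:,::-1])
E
```

```text
wl [0.4444 0.2167 0.0481] 0.66 [175. 230.] [212. 269.]
ws [0.5275 0.0984 0.0367] 0.62 [226. 202.] [255. 231.]
cl [ 0.4304 -0.0559  0.0573] 1.04 [276. 230.] [325. 280.]
cs [ 0.4397 -0.2981  0.0496] 0.49 [382. 229.] [424. 271.]
ll [ 0.5259 -0.4235  0.0573] 0.52 [422. 192.] [466. 236.]
ls [ 0.5397 -0.1736  0.0473] 0.66 [329. 191.] [366. 229.]
```

View pics/crops.png

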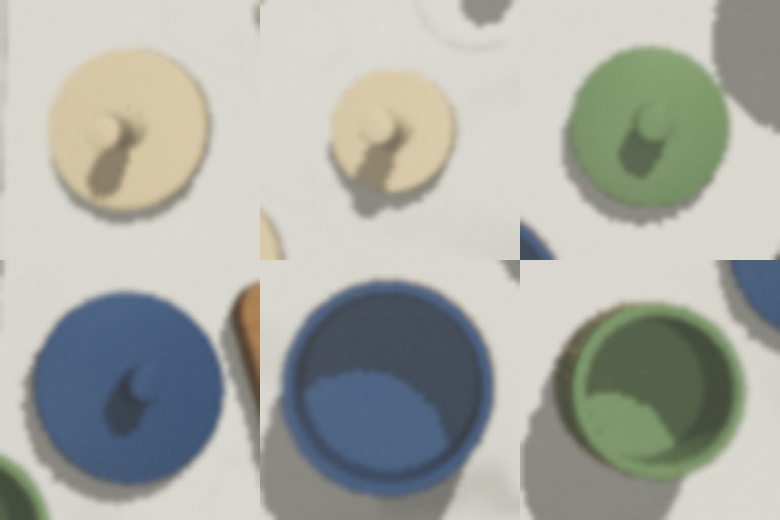

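The crops show the weights and lids lying flat with knobs up, and the crock mouths clear. The mask edges are tight, because the fitted radii come out small. I'll loosen the thresholds, fit with the known radii and check the overlay in both views.

```bash
sed -i "s/((8,45,120),(28,160,255))/((8,32,110),(30,160,255))/; s/((100,90,30),(125,255,255))/((100,50,20),(125,255,255))/; s/((35,60,25),(75,255,220))/((33,38,20),(80,255,230))/" h.py
cat > m.py <<'E'
from h import *
c=cam('top');s=cam('scene')
L=[('wl','cream',(194,250),.016,.05,.06),('ws','cream',(240,216),.016,.039,.06),('cl','blue',(302,256),.072,.063,.072),('cs','green',(402,250),.072,.052,.072),('ll','blue',(445,215),.016,.062,.047),('ls','green',(348,211),.016,.051,.047)]
t=np.linspace(0,2*np.pi,200);A=c['img'].copy();B=s['img'].copy()
for n,k,uv,z,R,zk in L:
    q,e=circ(c,blob(c,k,uv,34),z);print(n,q,e)
    P=np.c_[q[0]+R*np.cos(t),q[1]+R*np.sin(t),0*t+z]
    for im,cc in((A,c),(B,s)):
        for p in np.vstack([proj(cc,P),proj(cc,[q[0],q[1],zk-.01])]):
            im[int(round(p[1])),int(round(p[0]))]=(255,0,0)
cv2.imwrite('pics/ov.png',np.vstack([cv2.resize(A[170:300,160:480],(800,325)),cv2.resize(B[150:290,180:500],(800,275*800//800))])[:,:,::-1])
E
python3 m.py
```

```text
wl [0.4447 0.217  0.0495] 0.62
ws [0.5278 0.0986 0.038 ] 0.56
cl [ 0.4303 -0.0556  0.06  ] 0.51
cs [ 0.4395 -0.298   0.0511] 0.8
ll [ 0.5256 -0.4226  0.0589] 0.64
ls [ 0.5395 -0.1732  0.0489] 0.68
```

View pics/ov.png

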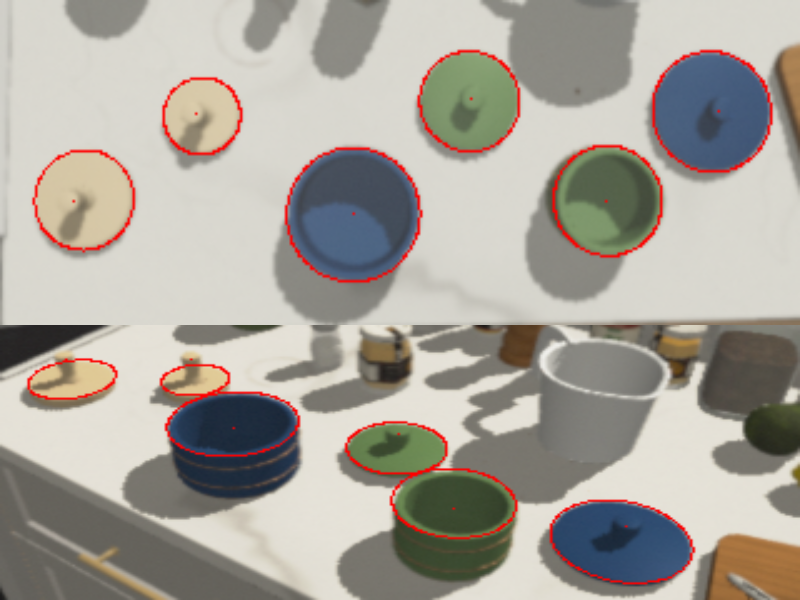

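The overlay matches in both views, except the green crock. Its visible left side pulled that circle about 2–3 mm towards +y, so I'll refit it later. Moving above the large weight now; the jaw direction of 72° suits every station, so no wrist turn is needed.

>>> play_rows(
  commands=[
    [2.1,-3.1,0,0,0,0,6],
    [2.1,-3.1,0,0,0,0,6],
    [2.1,-3.1,0,0,0,0,6],
    [2.1,-3.1,0,0,0,0,6],
    [2.1,-3.1,0,0,0,0,6],
    [2.1,-3.1,0,0,0,0,6],
    [2.1,-3.1,0,0,0,0,6],
    [2.1,-3.1,0,0,0,0,6],
    [2.1,-3.1,0,0,0,0,6],
    [2.1,-3.1,0,0,0,0,6],
    [2.1,-3.1,0,0,0,0,6],
    [2.1,-3.6,0,0,0,0,6],
    [0,0,-2,0,0,0,6],
    [0,0,-2,0,0,0,6],
    [0,0,0,0,0,0,6],
    [0,0,0,0,0,0,6],
  ],
  grip_force=20,
)

```text
time: 2.25
ee_pos: [0.4452, 0.2178, 0.1524]
eef_rot: [0.809, 0.588, 0.0, -0.0]
ft_force: [0.5, 0.1, -0.2]
width: 0.0603
```

```bash
python3 - <<'E'
from h import *
c=cam('top','t1')
k=blob(c,'green',(402,250),34)
P=np.array([onplane(c,u,v,.072)[:2] for u,v in k])
for R in(.0495,.051):
  for cut in(-.3,-.29):
    Q=P[P[:,1]<cut]
    print(R,cut,least_squares(lambda q:np.hypot(*(Q-q).T)-R,[.44,-.3],loss='soft_l1',f_scale=.001).x.round(4))
m=cv2.inRange(cv2.cvtColor(c['img'],cv2.COLOR_RGB2HSV),(33,38,20),(80,255,125))
s=r.read_state();print(s['ee_pos'],s['eef_rot'],s['joint_positions'].round(2) if hasattr(s['joint_positions'],'round') else s['joint_positions'],s['ft_force'])
cv2.imwrite('pics/t1.png',cv2.resize(c['img'][170:300,160:480],(800,325))[:,:,::-1])
E
```

```text
0.0495 -0.3 [ 0.4395 -0.3004]
0.0495 -0.29 [ 0.4394 -0.3003]
0.051 -0.3 [ 0.4394 -0.2985]
0.051 -0.29 [ 0.4394 -0.2985]
[0.44531495 0.217838   0.15252271] [ 8.08863489e-01  5.87996114e-01  6.51989266e-04 -1.43383772e-05] [-0.79  0.07  0.26  1.86 -0.02  1.21  0.73] [ 0.13657882 -0.14987987  0.58745582]
```

View pics/t1.png

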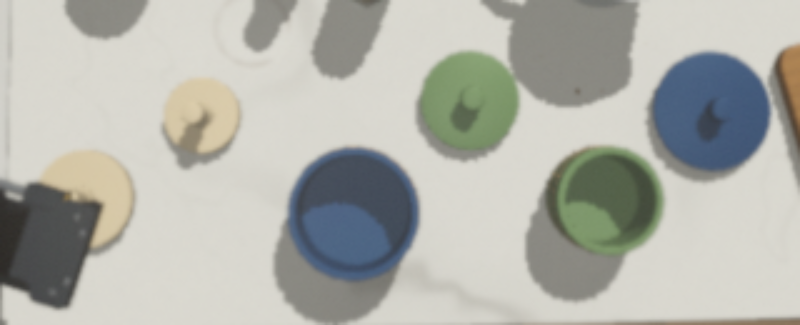

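The gripper is over the large weight, with the knob just visible between the fingers at (75,195). Nothing else has moved. Descending and gripping.

>>> play_rows(
  commands=[
    [-0.05,-0.08,-2,0,0,0,6],
    [0,0,-2,0,0,0,6],
    [0,0,-2,0,0,0,6],
    [0,0,-2,0,0,0,6],
    [0,0,-2,0,0,0,6],
    [0,0,-1.5,0,0,0,6],
    [0,0,-0.65,0,0,0,6],
    [0,0,0,0,0,0,6],
    [0,0,0,0,0,0,1],
    [0,0,0,0,0,0,1],
    [0,0,0,0,0,0,1],
    [0,0,0,0,0,0,1],
    [0,0,0,0,0,0,1],
    [0,0,0,0,0,0,1],
    [0,0,0,0,0,0,1],
  ],
  grip_force=25,
)

```text
time: 4.18
ee_pos: [0.4444, 0.2167, 0.0301]
eef_rot: [0.809, 0.588, 0.0, -0.0]
ft_force: [0.5, 0.6, -0.4]
width: 0.0101
```

The width reached the commanded 10 mm, so the knob isn't between the pads. I need to look.

```bash
python3 - <<'E'
from h import *
c=cam('top');s=cam('scene')
t=r.read_state();e=np.array(t['ee_pos']);print(e,t['width'],t['ft_force'])
p=proj(s,e)[0];q=proj(c,e)[0];print(p,q)
k=blob(s,'cream',(208,179),40);print('scene blob',k.min(0),k.max(0))
A=cv2.resize(c['img'][205:285,150:250],(500,400),interpolation=3)
B=cv2.resize(s['img'][120:200,165:225],(300,400),interpolation=3)
cv2.imwrite('pics/t2.png',np.hstack([A,B])[:,:,::-1])
E
```

```text
[0.44439821 0.2167     0.03007298] 0.010354585716382819 [-0.04317124 -0.97740757 -0.98022264]
[207.44721491 173.00628938] [191.45115768 249.83226486]
scene blob [191. 166.] [226. 192.]
```

View pics/t2.png

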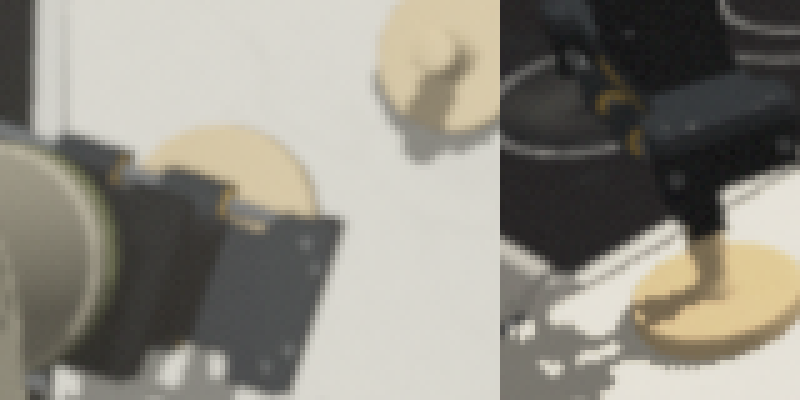

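```bash
python3 - <<'E'
from h import *
s=cam('scene');a=cv2.imread('pics/scene0.png')[:,:,::-1];b=s['img'].copy()
for z in(.016,.03,.05,.06): print(z,proj(s,[.4444,.2167,z])[0].round(1))
f=lambda x:cv2.resize(np.ascontiguousarray(x[140:200,180:240]),(400,400),interpolation=0)
cv2.imwrite('pics/t3.png',np.hstack([f(a),f(b)])[:,:,::-1])
E
```

```text
0.016 [208.4 177. ]
0.03 [207.5 173. ]
0.05 [206.1 167.2]
0.06 [205.4 164.3]
```

View pics/t3.png

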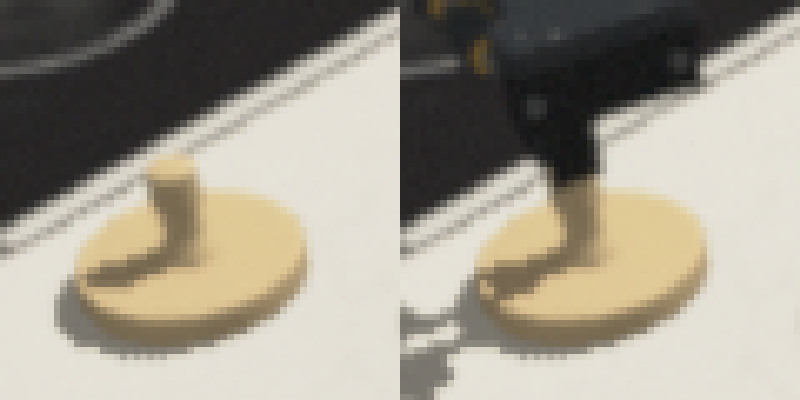

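Comparing before and after, the finger tips end at the knob's top (row about 167, z≈0.05–0.06) and not at z=0.03. The reported height therefore looks wrong, or the fingers are off to one side. I'll raise the arm and triangulate the shut tips in both views.

>>> play_rows(
  commands=[
    [0,0,2,0,0,0,1],
    [0,0,2,0,0,0,0],
    [0,0,2,0,0,0,0],
    [0,0,2,0,0,0,0],
    [0,0,0,0,0,0,0],
    [0,0,0,0,0,0,0],
  ],
)

```text
time: 5.08
ee_pos: [0.444, 0.2165, 0.1093]
eef_rot: [0.809, 0.588, -0.0, -0.0]
ft_force: [-0.5, -0.0, 0.9]
width: 0.0006
```

```bash
python3 - <<'E'
from h import *
s=cam('scene');c=cam('top');st=r.read_state();e=np.array(st['ee_pos']);print(e,st['width'])
print(proj(s,e)[0].round(1),proj(c,e)[0].round(1))
print('knob top', proj(s,[.4444,.2167,.06])[0].round(1))
A=s['img'].copy();B=c['img'].copy()
for im,cc in((A,s),(B,c)):
    p=proj(cc,e)[0].round().astype(int); im[p[1],p[0]]=(255,0,0)
f=lambda x,u,v:cv2.resize(np.ascontiguousarray(x[v-30:v+30,u-30:u+30]),(400,400),interpolation=0)
cv2.imwrite('pics/t4.png',np.hstack([f(A,208,165),f(B,195,245)])[:,:,::-1])
E
```

```text
[0.44391331 0.21640627 0.1091341 ] 6.247207622332355e-05
[201.8 149.3] [180.  251.7]
knob top [205.4 164.3]
```

View pics/t4.png

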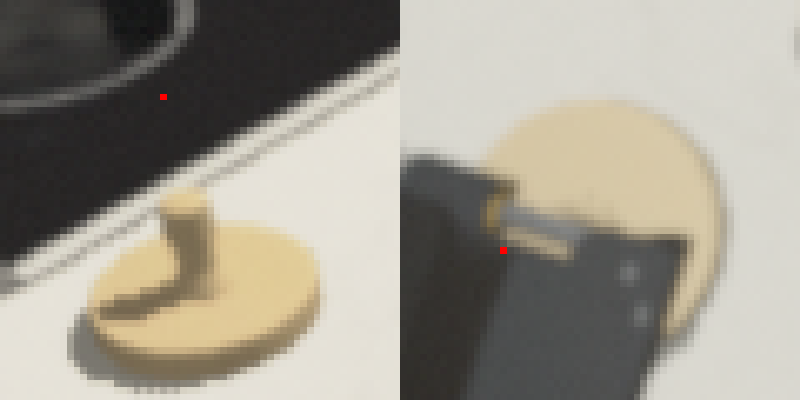

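```bash
python3 - <<'E'
from h import *
s=cam('scene');c=cam('top');st=r.read_state();e=np.array(st['ee_pos'])
A=s['img'].copy()
R=cv2.Rodrigues(np.zeros(3))[0]
for im,cc in((A,s),):
  for d in(0,.019,.07):
    p=proj(cc,e+[0,0,d])[0].round().astype(int); im[p[1],p[0]]=(255,0,0)
x=A[80:200,140:260].astype(float);x=(255*(x/255)**.5).astype(np.uint8)
cv2.imwrite('pics/t5.png',cv2.resize(x,(600,600),interpolation=0)[:,:,::-1])
E
```

```text
(no output)
```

View pics/t5.png

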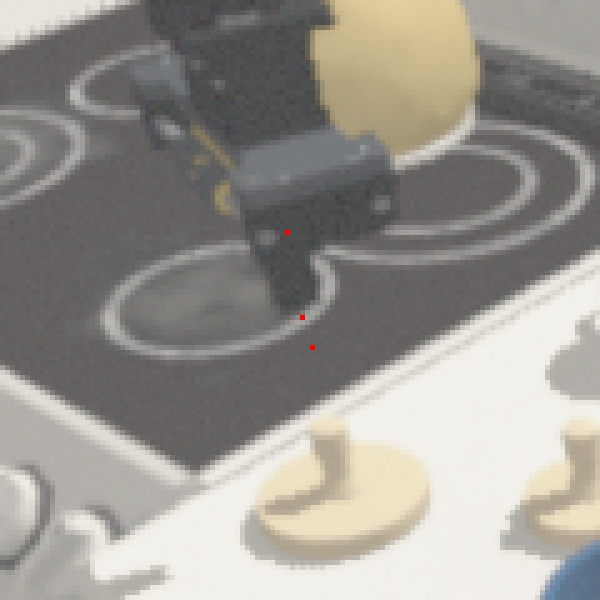

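The shut tips end about 20–30 mm above the reported TCP, allowing for the near finger's thickness, and lie roughly in line with it sideways. This agrees with the empty grasp closing just over the knob. I'll test it safely by going only to a reported z of 0.018 and closing there. Even with no offset, that stays above the disc.

>>> play_rows(
  commands=[
    [0.05,0.05,0,0,0,0,6],
    [0,0,0,0,0,0,6],
    [0,0,0,0,0,0,6],
    [0,0,-2,0,0,0,6],
    [0,0,-2,0,0,0,6],
    [0,0,-2,0,0,0,6],
    [0,0,-2,0,0,0,6],
    [0,0,-1,0,0,0,6],
    [0,0,-0.1,0,0,0,6],
    [0,0,0,0,0,0,1],
    [0,0,0,0,0,0,1],
    [0,0,0,0,0,0,1],
    [0,0,0,0,0,0,1],
    [0,0,0,0,0,0,1],
    [0,0,0,0,0,0,1],
  ],
  grip_force=10,
)

```text
time: 7.15
ee_pos: [0.4451, 0.2175, 0.0193]
eef_rot: [0.809, 0.588, 0.0, -0.0]
ft_force: [-0.4, 0.8, 0.6]
width: 0.021
```

Closed on 21 mm: this is the knob, so the height offset of about 30 mm is confirmed. I'll reopen, go 18 mm lower and grip properly.

>>> play_rows(
  commands=[
    [0,0,0,0,0,0,6],
    [0,0,0,0,0,0,6],
    [0,0,0,0,0,0,6],
    [0,0,-0.6,0,0,0,6],
    [0,0,-0.6,0,0,0,6],
    [0,0,-0.6,0,0,0,6],
    [0,0,0,0,0,0,6],
    [0,0,0,0,0,0,1],
    [0,0,0,0,0,0,1],
    [0,0,0,0,0,0,1],
    [0,0,0,0,0,0,1],
    [0,0,0,0,0,0,1],
    [0,0,0,0,0,0,1],
  ],
  grip_force=25,
)

```text
time: 8.78
ee_pos: [0.4449, 0.2173, 0.0011]
eef_rot: [0.809, 0.588, 0.0, -0.0]
ft_force: [-0.5, 0.2, 1.1]
width: 0.0208
```

>>> play_rows(
  commands=[
    [0,0,1,0,0,0,1],
    [0,0,2,0,0,0,1],
    [0,0,2,0,0,0,1],
    [0,0,2,0,0,0,1],
    [0,0,2,0,0,0,1],
    [0,0,2,0,0,0,1],
    [-0.1,-1.5,0,0,0,0,1],
    [-0.1,-2.5,0,0,0,0,1],
    [-0.2,-3,0,0,0,0,1],
    [-0.2,-3,0,0,0,0,1],
    [-0.2,-3,0,0,0,0,1],
    [-0.1,-3,0,0,0,0,1],
    [-0.1,-3,0,0,0,0,1],
    [-0.1,-3,0,0,0,0,1],
    [-0.1,-2.3,0,0,0,0,1],
    [-0.1,-1.5,0,0,0,0,1],
    [-0.1,-1.5,0,0,0,0,1],
    [0,0,0,0,0,0,1],
    [0,0,0,0,0,0,1],
  ],
)

```text
time: 11.15
ee_pos: [0.4309, -0.0551, 0.111]
eef_rot: [0.809, 0.588, 0.0, -0.0]
ft_force: [0.6, 0.3, -2.9]
width: 0.0209
```

```bash
python3 - <<'E'
from h import *
s=cam('scene');c=cam('top');st=r.read_state();e=np.array(st['ee_pos']);print(e,st['width'],st['ft_force'],np.round(st['joint_positions'],2))
h=np.array(e)-[.4449,.2173,.0011]; w=np.array([.4447,.2170,0])+h; print('weight expected',w)
A=s['img'].copy();B=c['img'].copy();t=np.linspace(0,2*np.pi,150)
def ring(im,cc,x,y,z,R):
    for p in proj(cc,np.c_[x+R*np.cos(t),y+R*np.sin(t),0*t+z]).round().astype(int): im[p[1],p[0]]=(255,0,0)
for im,cc in((A,s),(B,c)):
    ring(im,cc,w[0],w[1],w[2]+.016,.05); ring(im,cc,w[0],w[1],w[2],.05); ring(im,cc,.4303,-.0556,.072,.055)
f=lambda x,u,v:cv2.resize(np.ascontiguousarray(x[v-50:v+50,u-40:u+40]),(400,500),interpolation=0)
cv2.imwrite('pics/t6.png',np.hstack([f(A,274,190),f(B,302,250)])[:,:,::-1])
E
```

```text
[ 0.43097941 -0.05508364  0.11103292] 0.020766071646196198 [ 1.08186213  0.50407834 -3.56246024] [-0.51 -0.05  0.53  2.06  0.03  1.12  1.26]
weight expected [ 0.43077941 -0.05538364  0.10993292]
```

View pics/t6.png

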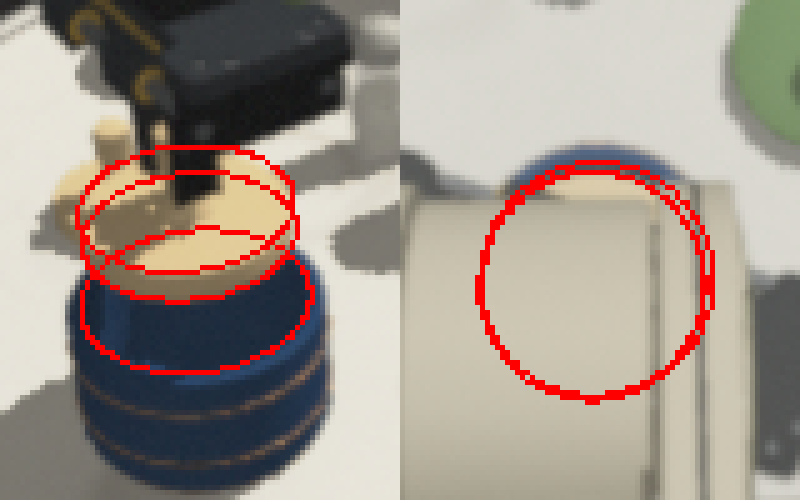

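The overlay shows the held weight within about 1 px of where I expect it, centred over the blue crock's mouth with its underside at 0.11 m. Lowering it in.

>>> play_rows(
  commands=[
    [-0.05,0,-1,0,0,0,1],
    [0,0,-1.5,0,0,0,1],
    [0,0,-1.5,0,0,0,1],
    [0,0,-1,0,0,0,1],
    [0,0,-1,0,0,0,1],
    [0,0,-1,0,0,0,1],
    [0,0,-1,0,0,0,1],
    [0,0,0,0,0,0,1],
  ],
)

```text
time: 12.25
ee_pos: [0.4298, -0.0559, 0.0304]
eef_rot: [0.809, 0.588, -0.001, -0.0]
ft_force: [0.4, 0.5, -2.2]
width: 0.0204
```

Now inside the mouth with no contact force. Lowering to the floor, releasing narrowly and lifting out.

>>> play_rows(
  commands=[
    [0,0,-1,0,0,0,1],
    [0,0,-0.7,0,0,0,1],
    [0,0,-0.4,0,0,0,1],
    [0,0,0,0,0,0,1],
    [0,0,0,0,0,0,4],
    [0,0,0,0,0,0,4],
    [0,0,0,0,0,0,4],
    [0,0,2,0,0,0,4],
    [0,0,2,0,0,0,4],
    [0,0,2,0,0,0,4],
    [0,0,2,0,0,0,4],
    [0,0,2,0,0,0,4],
    [0,0,0,0,0,0,5],
  ],
)

```text
time: 13.88
ee_pos: [0.4315, -0.0557, 0.1112]
eef_rot: [0.809, 0.588, 0.001, 0.001]
ft_force: [0.3, 0.3, -0.6]
width: 0.0445
```

>>> play_rows(
  commands=[
    [1.2,1.9,0,0,0,0,6],
    [1.2,1.9,0,0,0,0,6],
    [1.2,1.9,0,0,0,0,6],
    [1.2,1.9,0,0,0,0,6],
    [1.2,1.9,0,0,0,0,6],
    [1.2,1.9,0,0,0,0,6],
    [1.2,1.9,0,0,0,0,6],
    [1.3,2.1,0,0,0,0,6],
    [0,0,0,0,0,0,6],
    [0,0,0,0,0,0,6],
  ],
)

```text
time: 15.12
ee_pos: [0.5273, 0.0977, 0.1099]
eef_rot: [0.809, 0.588, -0.0, 0.0]
ft_force: [-0.5, -0.6, -0.3]
width: 0.0601
```

```bash
python3 - <<'E'
from h import *
c=cam('top');s=cam('scene');print(r.read_state()['ee_pos'])
m=mask(c,'cream');w=np.zeros_like(m);w[225:290,270:340]=255
k=max(cv2.findContours(m&w,0,1)[0],key=cv2.contourArea)[:,0].astype(float)
print('wl',circ(c,k,.024),k.min(0),k.max(0))
f=lambda x,u,v:cv2.resize(np.ascontiguousarray(x[v-35:v+35,u-35:u+35]),(400,400),interpolation=0)
cv2.imwrite('pics/t7.png',np.hstack([f(s['img'],262,200),f(c['img'],302,256)])[:,:,::-1])
E
```

```text
[0.52726468 0.09740918 0.1100927 ]
wl (array([ 0.429 , -0.0562,  0.0489]), np.float64(0.57)) [282. 235.] [321. 274.]
```

View pics/t7.png

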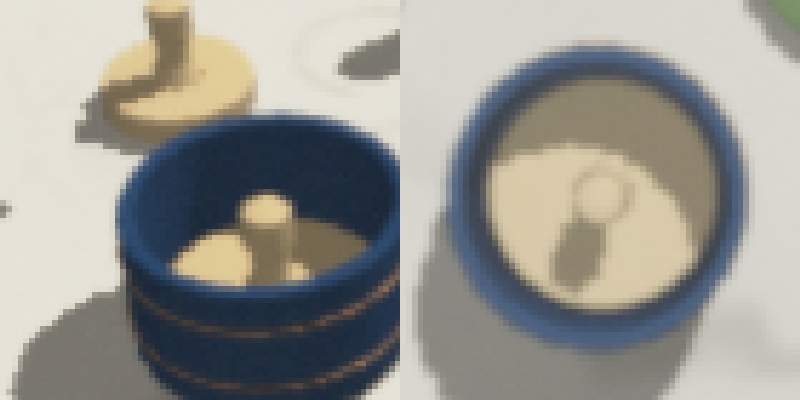

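The large weight lies flat in the blue crock, knob up and centred to about 1.5 mm. Now the small weight.

>>> play_rows(
  commands=[
    [0.05,0.1,-2,0,0,0,6],
    [0,0,-2,0,0,0,6],
    [0,0,-2,0,0,0,6],
    [0,0,-2,0,0,0,6],
    [0,0,-1.5,0,0,0,6],
    [0,0,-1,0,0,0,6],
    [0,0,-0.4,0,0,0,6],
    [0,0,0,0,0,0,6],
    [0,0,0,0,0,0,1],
    [0,0,0,0,0,0,1],
    [0,0,0,0,0,0,1],
    [0,0,0,0,0,0,1],
    [0,0,0,0,0,0,1],
    [0,0,0,0,0,0,1],
  ],
  grip_force=25,
)

```text
time: 16.98
ee_pos: [0.528, 0.0993, 0.0011]
eef_rot: [0.809, 0.588, 0.0, -0.0]
ft_force: [0.4, -0.0, 0.7]
width: 0.0213
```

>>> play_rows(
  commands=[
    [0,0,1,0,0,0,1],
    [0,0,2,0,0,0,1],
    [0,0,2,0,0,0,1],
    [0,0,2,0,0,0,1],
    [0,0,2,0,0,0,1],
    [0,0,2,0,0,0,1],
    [-0.4,-1.5,0,0,0,0,1],
    [-0.6,-2.8,0,0,0,0,1],
    [-0.7,-3.3,0,0,0,0,1],
    [-0.7,-3.3,0,0,0,0,1],
    [-0.7,-3.3,0,0,0,0,1],
    [-0.7,-3.3,0,0,0,0,1],
    [-0.7,-3.3,0,0,0,0,1],
    [-0.7,-3.3,0,0,0,0,1],
    [-0.7,-3.3,0,0,0,0,1],
    [-0.7,-3.3,0,0,0,0,1],
    [-0.7,-3.3,0,0,0,0,1],
    [-0.7,-2.8,0,0,0,0,1],
    [-0.5,-1.9,0,0,0,0,1],
    [0,-1.1,0,0,0,0,1],
  ],
)

```text
time: 19.48
ee_pos: [0.4411, -0.3003, 0.1104]
eef_rot: [0.81, 0.587, -0.0, -0.001]
ft_force: [0.3, 0.6, -2.3]
width: 0.0213
```

>>> play_rows(
  commands=[
    [0,0,0,0,0,0,1],
    [0,0,0,0,0,0,1],
  ],
)

```text
time: 19.73
ee_pos: [0.443, -0.2979, 0.1108]
eef_rot: [0.809, 0.588, 0.0, -0.0]
ft_force: [-0.8, -0.3, -2.4]
width: 0.0206
```

```bash
python3 - <<'E'
from h import *
s=cam('scene');c=cam('top');st=r.read_state();e=np.array(st['ee_pos']);print(e,np.round(st['joint_positions'],2))
w=np.array([.5278,.0986,0])+e-[.528,.0993,.0011]; print('weight expected',w)
A=s['img'].copy();B=c['img'].copy();t=np.linspace(0,2*np.pi,150)
def ring(im,cc,x,y,z,R,col=(255,0,0)):
    for p in proj(cc,np.c_[x+R*np.cos(t),y+R*np.sin(t),0*t+z]).round().astype(int): im[p[1],p[0]]=col
for im,cc in((A,s),(B,c)):
    ring(im,cc,w[0],w[1],w[2],.039); ring(im,cc,.4394,-.2998,.072,.052)
print(proj(s,[.4394,-.2998,.09])[0],proj(c,[.4394,-.2998,.09])[0])
f=lambda x,u,v:cv2.resize(np.ascontiguousarray(x[v-50:v+50,u-40:u+40]),(400,500),interpolation=0)
cv2.imwrite('pics/t8.png',np.hstack([f(A,362,225),f(B,402,250)])[:,:,::-1])
E
```

```text
[ 0.44317957 -0.29791028  0.11093825] [-0.14  0.23  0.73  1.84 -0.17  1.14  1.91]
weight expected [ 0.44297957 -0.29861028  0.10983825]
[362.29174305 233.57742037] [405.45473512 250.16136928]
```

View pics/t8.png

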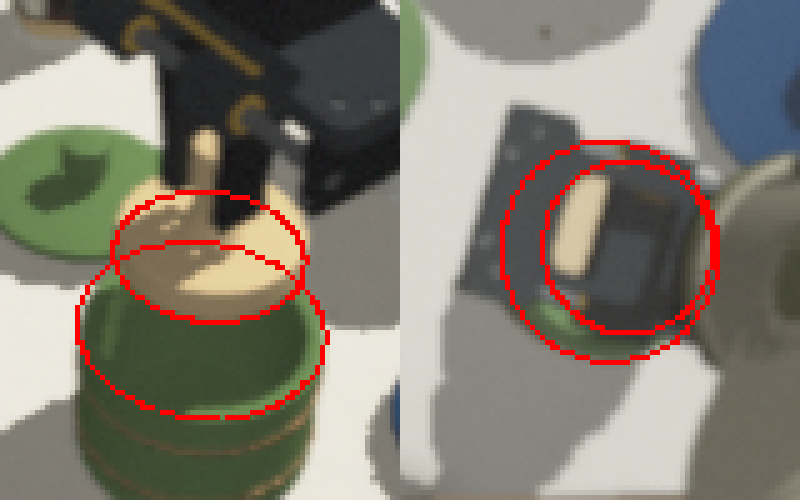

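The held weight's overlay fits. The green crock's rim lies slightly left of its drawn circle in the scene view, so I'll pin down the crock axis from its side silhouette before lowering.

```bash
cat > sil.py <<'E'
from h import *
def tang(c,x,y,z,R):
    "left/right silhouette columns of a cylinder slice, and row"
    t=np.linspace(0,2*np.pi,720);p=proj(c,np.c_[x+R*np.cos(t),y+R*np.sin(t),0*t+z])
    i,j=p[:,0].argmin(),p[:,0].argmax();return p[i],p[j]
def edges(m,row,u0,u1):
    k=np.where(m[row,u0:u1])[0];return u0+k.min()-.5,u0+k.max()+.5
E
python3 - <<'E'
from sil import *
s=cam('scene');a=cv2.imread('pics/scene0.png')[:,:,::-1];c0=dict(s,img=a)
for n,kind,x,y,R,u0,u1 in(('cs','green',.4394,-.2998,.052,325,395),('cl','blue',.4303,-.0556,.063,235,310)):
    m=mask(c0,kind)
    for z in(.03,.04,.05,.06):
        l,r_=tang(s,x,y,z,R);a1=edges(m,int(round(l[1])),u0,u1);b1=edges(m,int(round(r_[1])),u0,u1)
        print(n,z,'pred',l[0].round(1),r_[0].round(1),'meas',a1[0],b1[1],'mid diff',((a1[0]+b1[1])/2-(l[0]+r_[0])/2).round(2))
# held weight
m=mask(s,'cream');k=blob(s,'cream',(365,222),30);q=[.4430,-.2986]
l,r_=tang(s,*q,.110+.012,.039);print('wt pred',l,r_,'meas',k.min(0),k.max(0))
# top: small crock mouth ellipse from scene0-time top image
E
```

```text
cs 0.03 pred 336.5 384.4 meas 337.5 384.5 mid diff 0.53
cs 0.04 pred 336.6 384.9 meas 337.5 384.5 mid diff 0.22
cs 0.05 pred 336.7 385.4 meas 337.5 385.5 mid diff 0.41
cs 0.06 pred 336.8 386.0 meas 337.5 386.5 mid diff 0.6
cl 0.03 pred 248.6 299.7 meas 249.5 298.5 mid diff -0.14
cl 0.04 pred 248.1 299.5 meas 249.5 297.5 mid diff -0.29
cl 0.05 pred 247.5 299.3 meas 248.5 298.5 mid diff 0.06
cl 0.06 pred 247.0 299.2 meas 247.5 298.5 mid diff -0.08
wt pred [344.50412089 220.35747327] [383.15978499 222.56649295] meas [345. 201.] [384. 238.]
```

Silhouettes confirm both crock centres to within 1 mm. The weight needs (-3.5, -1.2) mm, then goes down in two stages.

>>> play_rows(
  commands=[
    [-0.35,-0.12,0,0,0,0,1],
    [0,0,-1.5,0,0,0,1],
    [0,0,-1.5,0,0,0,1],
    [0,0,0,0,0,0,1],
    [0,0,0,0,0,0,1],
  ],
)

```text
time: 20.5
ee_pos: [0.4393, -0.3001, 0.081]
eef_rot: [0.809, 0.588, -0.0, -0.0]
ft_force: [0.3, -0.3, -1.5]
width: 0.0209
```

>>> play_rows(
  commands=[
    [0.03,0.08,0,0,0,0,1],
    [0,0,-1,0,0,0,1],
    [0,0,-1,0,0,0,1],
    [0,0,-1,0,0,0,1],
    [0,0,-1,0,0,0,1],
    [0,0,-1,0,0,0,1],
    [0,0,0,0,0,0,1],
  ],
)

```text
time: 21.38
ee_pos: [0.4391, -0.299, 0.0302]
eef_rot: [0.809, 0.588, -0.0, -0.001]
ft_force: [0.2, 0.3, -2.3]
width: 0.0209
```

>>> play_rows(
  commands=[
    [0,0,-1,0,0,0,1],
    [0,0,-0.6,0,0,0,1],
    [0,0,-0.4,0,0,0,1],
    [0,0,0,0,0,0,1],
    [0,0,0,0,0,0,3.8],
    [0,0,0,0,0,0,3.8],
    [0,0,0,0,0,0,3.8],
    [0,0,2,0,0,0,3.8],
    [0,0,2,0,0,0,3.8],
    [0,0,2,0,0,0,3.8],
    [0,0,2,0,0,0,3.8],
    [0,0,2,0,0,0,3.8],
    [0,0,0,0,0,0,5],
  ],
)

```text
time: 23.0
ee_pos: [0.4406, -0.2996, 0.1123]
eef_rot: [0.809, 0.588, 0.001, 0.001]
ft_force: [0.6, -0.4, -0.6]
width: 0.0425
```

>>> play_rows(
  commands=[
    [1.4,1.8,0,0,0,0,6],
    [1.4,1.8,0,0,0,0,6],
    [1.4,1.8,0,0,0,0,6],
    [1.4,1.8,0,0,0,0,6],
    [1.4,1.8,0,0,0,0,6],
    [1.4,1.8,0,0,0,0,6],
    [1.5,1.8,0,0,0,0,6],
    [0,0,0,0,0,0,6],
    [0,0,0,0,0,0,6],
  ],
)

```text
time: 24.12
ee_pos: [0.5385, -0.1737, 0.111]
eef_rot: [0.809, 0.588, -0.0, 0.0]
ft_force: [-0.2, -0.2, 0.1]
width: 0.06
```

```bash
python3 - <<'E'
from h import *
c=cam('top');s=cam('scene');st=r.read_state();print(st['ee_pos'],np.round(st['joint_positions'],2))
m=mask(c,'cream');w=np.zeros_like(m);w[225:280,375:430]=255
k=max(cv2.findContours(m&w,0,1)[0],key=cv2.contourArea)[:,0].astype(float)
print('ws',circ(c,k,.024),k.min(0),k.max(0))
f=lambda x,u,v:cv2.resize(np.ascontiguousarray(x[v-35:v+35,u-35:u+35]),(400,400),interpolation=0)
cv2.imwrite('pics/t9.png',np.hstack([f(s['img'],358,240),f(c['img'],402,250)])[:,:,::-1])
E
```

```text
[ 0.53827098 -0.17408402  0.11112931] [-0.31  0.3   0.65  1.75 -0.19  1.16  1.65]
ws (array([ 0.4351, -0.2939,  0.069 ]), np.float64(8.45)) [375. 225.] [425. 279.]
```

View pics/t9.png

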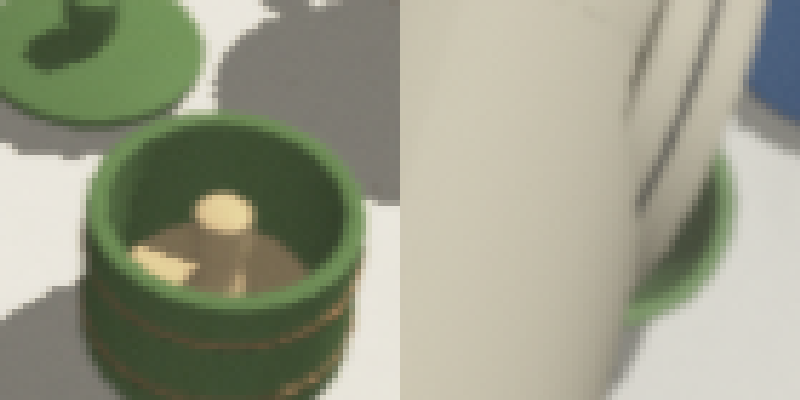

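The small weight stands upright in the green crock with its knob at the middle of the mouth; the arm hides the top view. Now the green lid. Its knob is lower, so I go to a reported z of about -0.007.

>>> play_rows(
  commands=[
    [0.1,0.06,-2,0,0,0,6],
    [0,0,-2,0,0,0,6],
    [0,0,-2,0,0,0,6],
    [0,0,-2,0,0,0,6],
    [0,0,-1.5,0,0,0,6],
    [0,0,-1,0,0,0,6],
    [0,0,-0.7,0,0,0,6],
    [0,0,-0.3,0,0,0,6],
    [0,0,-0.3,0,0,0,6],
    [0,0,0,0,0,0,6],
  ],
)

```text
time: 25.48
ee_pos: [0.5398, -0.1726, -0.0068]
eef_rot: [0.809, 0.588, 0.0, 0.0]
ft_force: [0.4, -0.9, -0.2]
width: 0.06
```

```bash
python3 - <<'E'
from h import *
s=cam('scene');print('knob ws',onplane(s,362.2,242.1,.068));print(r.read_state()['ft_force'])
E
```

```text
knob ws [ 0.43762589 -0.30241499  0.068     ]
[ 0.30265767 -0.12728204 -0.14727852]
```

>>> play_rows(
  commands=[
    [0,0,0,0,0,0,1],
    [0,0,0,0,0,0,1],
    [0,0,0,0,0,0,1],
    [0,0,0,0,0,0,1],
    [0,0,0,0,0,0,1],
    [0,0,0,0,0,0,1],
    [0,0,0.5,0,0,0,1],
    [0,0,0.5,0,0,0,1],
  ],
  grip_force=25,
)

```text
time: 26.52
ee_pos: [0.5395, -0.1726, 0.0033]
eef_rot: [0.809, 0.588, -0.0, -0.0]
ft_force: [0.3, -0.4, -2.4]
width: 0.0241
```

>>> play_rows(
  commands=[
    [0,0,2,0,0,0,1],
    [0,0,2,0,0,0,1],
    [0,0,2,0,0,0,1],
    [0,0,2,0,0,0,1],
    [0,0,2,0,0,0,1],
    [-1.2,-1.5,0,0,0,0,1],
    [-1.3,-1.6,0,0,0,0,1],
    [-1.3,-1.6,0,0,0,0,1],
    [-1.3,-1.6,0,0,0,0,1],
    [-1.3,-1.6,0,0,0,0,1],
    [-1.2,-1.6,0,0,0,0,1],
    [-1.2,-1.6,0,0,0,0,1],
    [-1.2,-1.6,0,0,0,0,1],
    [0,0,0,0,0,0,1],
    [0,0,0,0,0,0,1],
    [0,0,0,0,0,0,1],
  ],
)

```text
time: 28.52
ee_pos: [0.4403, -0.2989, 0.103]
eef_rot: [0.809, 0.588, 0.0, -0.0]
ft_force: [-0.6, -0.4, -2.2]
width: 0.024
```

```bash
python3 - <<'E'
from sil import *
s=cam('scene');e=np.array(r.read_state()['ee_pos']);w=np.array([.5395,-.1732,0])+e-[.5396,-.1726,-.0068];print(e,w)
k=blob(s,'green',proj(s,w)[0],36);l,r_=tang(s,*w[:2],w[2]+.014,.051)
print(l,r_,k.min(0),k.max(0))
# same measure of lid at its start spot, to cancel radius/threshold bias
a=dict(s,img=cv2.imread('pics/scene0.png')[:,:,::-1]);k=blob(a,'green',(338,214),26);l,r_=tang(s,.5395,-.1732,.014,.051);print('start',l,r_,k.min(0),k.max(0))
E
```

```text
[ 0.44022269 -0.29895165  0.10302771] [ 0.44012269 -0.29955165  0.10982771]
[338.18583021 220.75771864] [388.99053231 223.51801776] [337. 205.] [389. 261.]
start [318.1622156  212.47403911] [358.44801697 213.36901563] [319. 200.] [363. 239.]
```

>>> play_rows(
  commands=[
    [-0.03,-0.08,0,0,0,0,1],
    [0,0,-1.5,0,0,0,1],
    [0,0,-1.5,0,0,0,1],
    [0,0,-0.5,0,0,0,1],
    [0,0,-0.5,0,0,0,1],
    [0,0,-0.2,0,0,0,1],
    [0,0,0,0,0,0,1],
    [0,0,0,0,0,0,1],
  ],
)

```text
time: 29.58
ee_pos: [0.4396, -0.3005, 0.0614]
eef_rot: [0.809, 0.588, 0.0, 0.0]
ft_force: [-0.1, 0.4, -3.4]
width: 0.0238
```

>>> play_rows(
  commands=[
    [0,0,-0.2,0,0,0,1],
    [0,0,-0.2,0,0,0,1],
    [0,0,-0.1,0,0,0,1],
    [0,0,0,0,0,0,1],
  ],
)

```text
time: 30.08
ee_pos: [0.4393, -0.3004, 0.056]
eef_rot: [0.809, 0.588, -0.0, -0.0]
ft_force: [0.7, -0.5, -2.3]
width: 0.0238
```

>>> play_rows(
  commands=[
    [0,0,-0.05,0,0,0,1],
    [0,0,0,0,0,0,4],
    [0,0,0,0,0,0,5],
    [0,0,0,0,0,0,6],
    [0,0,1,0,0,0,6],
    [0,0,2,0,0,0,6],
    [0,0,2,0,0,0,6],
    [0,0,1,0,0,0,6],
    [1,-1.4,0,0,0,0,6],
    [1,-1.5,0,0,0,0,6],
    [1,-1.5,0,0,0,0,6],
    [1,-1.5,0,0,0,0,6],
    [1.1,-1.6,0,0,0,0,6],
    [1.2,-1.6,0,0,0,0,6],
    [1.2,-1.6,0,0,0,0,6],
    [1.1,-1.6,0,0,0,0,6],
    [0,0,0,0,0,0,6],
    [0,0,0,0,0,0,6],
  ],
)

```text
time: 32.33
ee_pos: [0.525, -0.4229, 0.1154]
eef_rot: [0.809, 0.588, -0.0, -0.0]
ft_force: [0.2, 0.3, -0.6]
width: 0.0602
```

```bash
python3 - <<'E'
from h import *
s=cam('scene');c=cam('top');st=r.read_state();print(st['ee_pos'],np.round(st['joint_positions'],2))
f=lambda x,u,v:cv2.resize(np.ascontiguousarray(x[v-35:v+35,u-35:u+35]),(400,400),interpolation=0)
cv2.imwrite('pics/t10.png',np.hstack([f(s['img'],358,240),f(c['img'],402,250)])[:,:,::-1])
try: print('ls',circ(c,blob(c,'green',(402,250),30),.078))
except Exception as x: print(x)
E
```

```text
[ 0.52524633 -0.42270232  0.1156689 ] [ 0.12  0.57  0.7   1.44 -0.37  1.27  2.12]
ls (array([ 0.4404, -0.2969,  0.0504]), np.float64(0.93))
```

View pics/t10.png

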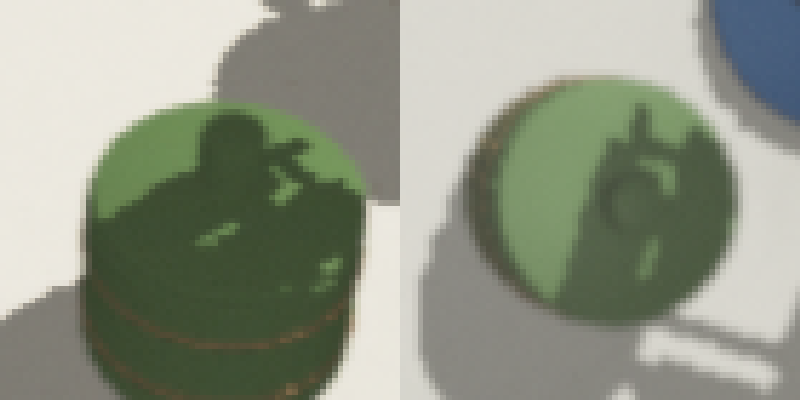

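The green lid sits level and flush on its crock in both views. Now the blue lid.

>>> play_rows(
  commands=[
    [0.03,0,-2,0,0,0,6],
    [0,0,-2,0,0,0,6],
    [0,0,-2,0,0,0,6],
    [0,0,-2,0,0,0,6],
    [0,0,-1.7,0,0,0,6],
    [0,0,-1,0,0,0,6],
    [0,0,-0.8,0,0,0,6],
    [0,0,-0.4,0,0,0,6],
    [0,0,-0.3,0,0,0,6],
    [0,0,0,0,0,0,6],
    [0,0,0,0,0,0,1],
    [0,0,0,0,0,0,1],
    [0,0,0,0,0,0,1],
    [0,0,0,0,0,0,1],
    [0,0,0,0,0,0,1],
    [0,0,0,0,0,0,1],
  ],
  grip_force=25,
)

```text
time: 34.42
ee_pos: [0.5258, -0.4233, -0.0064]
eef_rot: [0.809, 0.588, 0.0, -0.0]
ft_force: [-0.7, 1.0, 0.3]
width: 0.0238
```

>>> play_rows(
  commands=[
    [0,0,1,0,0,0,1],
    [0,0,2,0,0,0,1],
    [0,0,2.5,0,0,0,1],
    [0,0,2.5,0,0,0,1],
    [0,0,2.5,0,0,0,1],
    [0,0,2.5,0,0,0,1],
    [0,0,1.5,0,0,0,1],
    [0,0,0,0,0,0,1],
    [-0.5,1.7,0,0,0,0,1],
    [-0.8,3,0,0,0,0,1],
    [-0.8,3,0,0,0,0,1],
    [-0.8,3,0,0,0,0,1],
    [-0.8,3,0,0,0,0,1],
    [-0.8,3,0,0,0,0,1],
    [-0.8,3,0,0,0,0,1],
    [-0.8,3,0,0,0,0,1],
    [-0.8,3,0,0,0,0,1],
    [-0.8,3,0,0,0,0,1],
    [-0.8,3,0,0,0,0,1],
    [-0.8,3,0,0,0,0,1],
  ],
)

```text
time: 36.92
ee_pos: [0.4317, -0.0754, 0.1379]
eef_rot: [0.809, 0.588, -0.0, -0.0]
ft_force: [0.2, 0.3, -3.7]
width: 0.0239
```

>>> play_rows(
  commands=[
    [-0.2,2,0,0,0,0,1],
    [0,0,0,0,0,0,1],
    [0,0,0,0,0,0,1],
    [0,0,0,0,0,0,1],
  ],
)

```text
time: 37.42
ee_pos: [0.4306, -0.0573, 0.1384]
eef_rot: [0.809, 0.587, -0.0, -0.0]
ft_force: [-0.3, -0.4, -2.8]
width: 0.0241
```

```bash
python3 - <<'E'
from sil import *
s=cam('scene');e=np.array(r.read_state()['ee_pos']);w=np.array([.5256,-.4226,0])+e-[.5257,-.4232,-.0066];print(e,w)
k=blob(s,'blue',proj(s,w)[0],34);l,r_=tang(s,*w[:2],w[2]+.014,.062)
print(l,r_,k.min(0),k.max(0))
a=dict(s,img=cv2.imread('pics/scene0.png')[:,:,::-1]);k=blob(a,'blue',(428,261),34);l,r_=tang(s,.5256,-.4226,.014,.062);print('start',l,r_,k.min(0),k.max(0))
l,r_=tang(s,.4303,-.0556,.05,.063)
k=mask(s,'blue');print('crock now',edges(k,int(l[1])+2,235,310),'pred',l,r_)
E
```

```text
[ 0.43066869 -0.05715126  0.13843572] [ 0.43056869 -0.05655126  0.14503572]
[242.08134657 171.75996446] [297.29681286 168.08248302] [244. 155.] [298. 207.]
start [399.5426628  256.02482415] [456.33680969 264.74143797] [401. 240.] [455. 282.]
crock now (np.float64(248.5), np.float64(297.5)) pred [247.54721879 208.82174168] [299.33271338 205.21114051]
```

>>> play_rows(
  commands=[
    [-0.05,0.12,0,0,0,0,1],
    [0,0,-2,0,0,0,1],
    [0,0,-2,0,0,0,1],
    [0,0,-1.5,0,0,0,1],
    [0,0,-1,0,0,0,1],
    [0,0,-0.5,0,0,0,1],
    [0,0,-0.5,0,0,0,1],
    [0,0,-0.2,0,0,0,1],
    [0,0,0,0,0,0,1],
    [0,0,0,0,0,0,1],
  ],
)

```text
time: 38.72
ee_pos: [0.4304, -0.0552, 0.0618]
eef_rot: [0.809, 0.588, 0.0, 0.0]
ft_force: [0.4, -1.3, -2.4]
width: 0.0237
```

>>> play_rows(
  commands=[
    [0,0,-0.2,0,0,0,1],
    [0,0,-0.2,0,0,0,1],
    [0,0,-0.15,0,0,0,1],
    [0,0,0,0,0,0,1],
  ],
)

```text
time: 39.22
ee_pos: [0.4301, -0.0552, 0.0559]
eef_rot: [0.809, 0.588, -0.0, -0.0]
ft_force: [0.1, 0.3, -3.4]
width: 0.0242
```

Ring in the mouth, weight still on the gripper and no side force. Releasing, lifting and backing away to the left for the check.

>>> play_rows(
  commands=[
    [0,0,-0.05,0,0,0,1],
    [0,0,0,0,0,0,4],
    [0,0,0,0,0,0,5],
    [0,0,0,0,0,0,6],
    [0,0,1,0,0,0,6],
    [0,0,2,0,0,0,6],
    [0,0,2,0,0,0,6],
    [0,0,2,0,0,0,6],
    [0,0,2,0,0,0,6],
    [0,3,0,0,0,0,6],
    [0,3,0,0,0,0,6],
    [0,3,0,0,0,0,6],
    [0,3,0,0,0,0,6],
    [0,3,0,0,0,0,6],
    [0,3,0,0,0,0,6],
    [0,3,0,0,0,0,6],
    [0,3,0,0,0,0,6],
    [0,3,0,0,0,0,6],
    [0,0,0,0,0,0,6],
  ],
)

```text
time: 41.6
ee_pos: [0.4299, 0.2169, 0.1461]
eef_rot: [0.808, 0.589, 0.0, -0.0]
ft_force: [-0.5, -1.3, -0.2]
width: 0.0603
```

```bash
python3 - <<'E'
from sil import *
s=cam('scene');c=cam('top');st=r.read_state();print(st['ee_pos'],st['time'])
for n,k,uv in(('ll','blue',(302,256)),('ls','green',(402,250))): print(n,circ(c,blob(c,k,uv,34),.078))
for n,kind,x,y,R,u0,u1 in(('cs','green',.4394,-.2998,.052,325,395),('cl','blue',.4303,-.0556,.063,235,310)):
    m=mask(s,kind)
    for z,RR in((.05,R),(.078,R-.001)):
        l,q=tang(s,x,y,z,RR);a1=edges(m,int(round(l[1])),u0,u1);b1=edges(m,int(round(q[1])),u0,u1)
        print(n,z,'mid diff px',((a1[0]+b1[1])/2-(l[0]+q[0])/2).round(2),a1[0],b1[1])
a=cv2.imread('pics/top0.png')[:,:,::-1]
print('bystander diff',[np.abs(a[y0:y1,x0:x1].astype(int)-c['img'][y0:y1,x0:x1]).mean().round(2) for y0,y1,x0,x1 in((115,175,380,440),(143,172,293,320),(145,170,262,282))])
A=cv2.resize(c['img'][120:290,240:460],(440,340));B=cv2.resize(s['img'][140:290,220:420],(440,330))
cv2.imwrite('pics/t11.png',np.vstack([A,B])[:600,:,::-1] if 0 else cv2.resize(np.vstack([A,B]),(390,594))[:,:,::-1])
f=lambda x,u,v:cv2.resize(np.ascontiguousarray(x[v-40:v+40,u-40:u+40]),(390,297))
cv2.imwrite('pics/t11.png',np.vstack([np.hstack([f(s['img'],274,205),f(s['img'],360,240)]),np.hstack([f(c['img'],302,256),f(c['img'],402,250)])])[:,:,::-1])
E
```

```text
[0.43035019 0.2144383  0.14599455] 41.7
ll (array([ 0.4307, -0.0561,  0.0595]), np.float64(0.55))
ls (array([ 0.4403, -0.2975,  0.0509]), np.float64(1.04))
cs 0.05 mid diff px 0.41 337.5 385.5
cs 0.078 mid diff px 0.53 338.5 386.5
cl 0.05 mid diff px 0.06 248.5 298.5
cl 0.078 mid diff px 0.07 247.5 297.5
bystander diff [np.float64(0.65), np.float64(0.53), np.float64(0.79)]
```

View pics/t11.png

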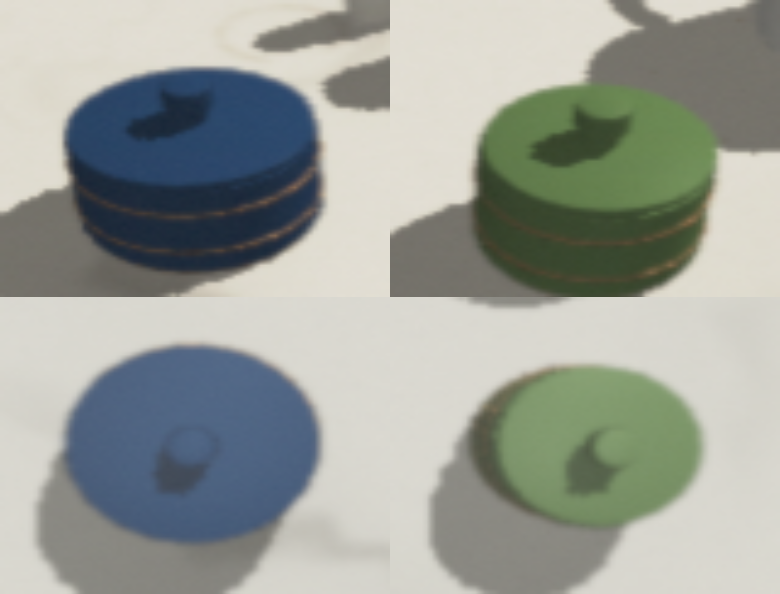

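Both lids sit level and flush all round on their rims. The crocks haven't moved, the bystanders match the first picture and the gripper is clear. Handing in.

```bash
python3 -c "
from bench import r
print(r.close_job())"
```

```text
the job is handed in; nothing more can be done
None
```

Both crocks are back together and the job is handed in, at about 42 s of the 102 s allowed. Each has its own weight on the floor, knob up, and its own lid on the rim. No verdict was reported.

**Problem along the way:** the first grasp of the large weight closed on air. The finger tips sit about 30 mm higher than the reported tool position suggests. I tested this cautiously, lowered every later grasp to match, and all four parts were then picked up first time.

**Last checks:**

| Check | Result |
|---|---|
| Lids | Level and flush on the rim in both views. Each lid's outline in the scene view lines up with its crock's to within about 0.3 mm. |
| Crocks | The side outlines are unchanged to the pixel at the height compared. |
| Jug, jar and shaker | The top-view picture around them matches the first one. |
| Gripper | Open and well clear. |
| Large weight | Flat on the floor, about 1.5 mm off the axis. |
| Small weight | Upright in the scene view, about 3 mm off the axis by a rough reading of its knob. |

**Checks that disagreed or failed:**
- **Green lid, top view:** the top-view fit puts it about 2.5 mm off the axis, because the visible side of the crock pulls that fit sideways. The scene view puts it centred.
- **Small weight, top view:** this check failed because the arm blocked the camera, so only the scene view supports it.

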